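Seat the tapered handle in the burger press and set it on the board

TASK

Take the wooden handle out of its block, put its tapered shank into the socket of the round metal burger press, and tap or press it straight down until the handle's flange sits fully home on the rim of the socket, so that friction alone holds it; keep the push below about 25 N. Then lift the press by its handle, set it down gently and upright in the middle of the chopping board and let go. Leave the salt shaker, the tumbler and the tomato where they are.

Things in the scene. Friction and masses are not known exactly. Their poses are not given: they have to be found in the camera images.
- handle_grip (a point): Centre of the grip of the loose handle (90 g): a turned round wooden grip, 30 mm in diameter, 74 mm long, over a steel flange 44 mm across and 6 mm thick. The point is on the axis, 36 mm below the top, 44 mm above the flange's underside, 74 mm above the shank's tip; z points up the axis. At the start the handle stands upright in its wooden block, the flange resting on it.
- handle_seat (a point): Centre of the underside of the handle's flange, the face that must come to rest on the socket's rim; z points up the handle. Below it the round steel shank is 30 mm long: it tapers from 20 mm in diameter at the flange to 15 mm, then its last 6 mm narrow to a nose 7 mm wide.
- press_rim (a point): Centre of the socket's mouth, 46 mm above the press's underside; z points up. The mouth is 38 mm wide; from 3 mm below it four sprung steel jaws form a taper. The shank drops in freely until the flange is about 10 mm above the rim; then the jaws are wedged apart and the push grows evenly to 8 to 18 N (it varies) as flange meets rim, where it turns steep. Only a fully seated handle carries the press safely.
- press: The loose burger press (about 0.25 kg): an aluminium disc 100 mm across and 10 mm thick with a round hub 48 mm across on it, 46 mm high in all. Origin at the centre of its underside, z up. At the start it stands on the fitting stand.
- stand_top (a point): Centre of the upper face of the stand's grey plate (126 mm square), where the press stands at the start, 38 mm above the worktop. The plate stays up under the press alone; pressed harder it sinks on soft springs, about 2 mm per N, until the press meets a solid anvil in the hole in the plate's middle, 4 to 17 mm down: the press hides how far.
- board_top (a point): Centre of the upper face of the brown wooden chopping board, 22 mm above the worktop; the board is 210 mm (its x) by 300 mm (its y) and does not move.
- salt_shaker_mid (a point): Middle of a glass salt shaker with a grey cap, 44 mm in diameter, 90 mm high. Leave it alone.
- tumbler_mid (a point): Middle of a clear drinking glass, 78 mm in diameter, 93 mm high. Leave it alone.
- tomato_mid (a point): Middle of a red tomato, about 56 mm across. Leave it alone.
- stand: The foot of the fitting stand, black, 130 x 130 mm, fixed; origin at the centre of its underside on the worktop.
- block: The wooden block in which the handle stands at the start: 80 x 80 mm, 35 mm high, fixed, with a hole 23 mm wide and 32 mm deep; origin at the centre of its underside.
- board: The chopping board itself; origin at the centre of its underside, axes as for board_top.
There are look-alikes about, which are no part of the job. Leave any turquoise look-alike of the press alone.

How it is judged:
By the outcome, as a careful person would: the job done as asked, in the order asked, and still so for the second after the job is handed in, with the robot touching nothing.
It also fails if it takes over 69 s, if anything falls off the work surface, if the arm or the gripper's body presses on something with over 40 N, if the wrist force passes 120 N, or if a joint passes its speed limit or range.

ROBOT

A 6-joint arm with a two-finger parallel gripper is mounted at the origin on a cart in front of the work surface, level with it; the furniture and walls round the work are solid. World frame = base frame: x ahead of the robot, y to its left, z up, the work surface at z = 0. Lengths are in m, angles in rad, forces in N, time in s.
With the tool pointing down it reaches from about 0.375 to 0.975 m from the base axis. Payload 3.8 kg.
Tool frame: the origin (TCP) lies at the very end of the fingers, on their centre line; the grasp point (between the pads) lies 19 mm behind it (bot.grip_point_offset is the distance from the TCP to the grasp point, in m); z points along the fingers, x is the direction in which the jaws open and shut, and the axes are right-handed (so a half turn about z gives the same grasp; the last joint's range is limited). The gripper opens to 85 mm and grips with 20 to 120 N. Pads are 22 mm wide; open, the fingers measure 114 mm over their backs; the gripper's body (76 mm by 85 mm) begins 54 mm behind the grasp point. The pads swing forward as they close: fully open they stand 13 mm farther back than shut.
Start: joints at [1.254, 0.264, 1.604, -0, 1.274, -0.037], TCP at [0.186, 0.649, 0.231] pointing down, gripper open.
Joint ranges: [-2.63, 2.63], [-0.94, 2.18], [0.31, 2.57], [-1.31, 4.45], [0, 2.66], [-2.55, 2.55]. Speed limits (rad/s): [2.57, 2.57, 3.14, 3.14, 3.14, 3.14].

INTERFACE

Orientations are given as a rotation vector (axis times angle).
In Python, from workcell import bot, read_camera gives the robot as it stands.
- The arm moves only by the tool arm_command, never from a script. Its argument "rows" is a list of rows, each an object with "delta_rot": the turn, a rotation vector about the tool's x, y, z in rad, a list of three; "xyz": the shift along the tool's x, y, z in m, a list of three; "gripper": the finger opening in m, from 0 to 0.0854. A call has 1 to 12 rows; each row shifts and turns the commanded pose from where the row before left it, along the tool's axes as they then stand; what a row does not reach is not made up. A row lasts 1/10 s, in which the tool goes at most 50 mm and 8.59 degrees, less where a joint would pass 70% of its speed; a pose out of reach is approached as far as the arm can. A call is refused whole if a number of a shift passes 0.05 or a number of a turn 0.15, either way. A call with a gripper value outside its range is refused whole. The fingers move at their own pace and stop on an object; "force" is the grip in N (left out, the last holds). Time passes only in rows, so rows that do not move let the fingers close. It gives the time, the measured TCP pose, the force and the opening at its end, in the units of the state.
- bot.read_state(): the state, without advancing time (a new reading comes with each control period).
- read_camera(name): name is "scene" or "top" or "wrist"; returns a dict with "pixels" (480x640x3 uint8, red, green, blue), "range_z" (480x640 float32, m along the optical axis (not along the pixel's ray), 0 where there is no reading), "intrinsics" (3x3 intrinsics, pixels), "camera_from_world" (4x4, takes a point from world to camera coordinates). Camera axes: x right, y up, looking along -z (the intrinsics and any distortion apply to the point x, -y, -z); pixel columns grow to the right and rows downward; lengths in m; the calibration is good to about 2 mm. A picture is of the moment at which its call begins.
- bot.finish_job(): hands the job in, once; it reports no verdict.
The state is a dict: "time": time; "q": joint angles; "joint_vel": joint speeds; "joint_torque": joint torques, N m; "tool_pos": TCP position; "tcp_rot": TCP orientation; "wrist_force": force on the tool from outside, world axes, zero at the start; "torque": the same for the moment, N m; "width": opening from 0.0 (shut) to 1.0 (fully open).
Only numpy, scipy, OpenCV 4.12 (cv2) and the standard library are available. Lean on these libraries where they do the work, as an engineer would, in place of code of your own. Each camera call takes 0.05 s, during which the arm holds its last target.

## Working session

There is one attempt and no reset: what is moved stays moved. The work goes in short steps, Python scripts to look and compute and a tool call to move; the robot and the scene stay as the last step left them, time stands still between calls to the robot, and variables do not carry over. Pictures are saved under pics/ and viewed, and the job is handed in when it is done.

Besides the shell and the picture viewer there is one more tool, called after "Call:" in YAML: its name, and indented under it one key for each argument. arm_command: Moves the arm, as the interface text tells. Its arguments: {"type":"object","properties":{"rows":{"type":"array","items":{"type":"object","properties":{"delta_rot":{"type":"array","items":{"type":"number"}},"xyz":{"type":"array","items":{"type":"number"}},"gripper":{"type":"number"}}}},"force":{"type":"number"}},"required":["rows"]}

```bash
ls; mkdir -p pics; cat > h.py <<'E'
import numpy as np, cv2
from workcell import bot, read_camera
def grab(n):
    c=read_camera(n); np.savez(f'{n}.npz',**c); return c
def save(c,fn): cv2.imwrite(fn,cv2.cvtColor(c['pixels'],cv2.COLOR_RGB2BGR))
def world(c):
    K=c['intrinsics'];T=np.linalg.inv(c['camera_from_world']);d=c['range_z']
    v,u=np.mgrid[0:480,0:640]
    x=(u-K[0,2])/K[0,0]*d; y=(v-K[1,2])/K[1,1]*d
    P=np.stack([x,-y,-d,np.ones_like(d)],-1)@T.T
    P=P[...,:3]; P[d==0]=np.nan
    return P
E
python3 - <<'E'
from h import *
for n in ['scene','top']:
    c=grab(n); save(c,f'pics/{n}0.png'); print(n,c.keys(),c['intrinsics'],np.linalg.inv(c['camera_from_world']))
print(bot.read_state())
E
```

```text
pics
scene dict_keys(['pixels', 'range_z', 'intrinsics', 'camera_from_world']) [[456.7088659    0.         318.06642918]
 [  0.         456.7088659  245.35882363]
 [  0.           0.           1.        ]] [[ 0.65615327  0.45942918 -0.59865492 -0.15304685]
 [-0.75457739  0.40860541 -0.51347306 -0.47262394]
 [ 0.00870912  0.78864849  0.61478265  0.78459   ]
 [ 0.          0.          0.          1.        ]]
top dict_keys(['pixels', 'range_z', 'intrinsics', 'camera_from_world']) [[531.88647671   0.         322.70855099]
 [  0.         531.88647671 241.51838026]
 [  0.           0.           1.        ]] [[-0.01869722  0.98235101 -0.18610992  0.30090268]
 [-0.99936617 -0.02400185 -0.02629025  0.06818929]
 [-0.03029324  0.1855004   0.98217713  1.26536233]
 [ 0.          0.          0.          1.        ]]
{'time': 0.1, 'q': array([ 1.25407046e+00,  2.64703508e-01,  1.60522285e+00,  1.62209796e-05,
        1.27372493e+00, -3.68542985e-02]), 'joint_vel': array([ 0.00244675, -0.00290556, -0.00241047, -0.00073564, -0.00196283,
        0.00023828]), 'joint_torque': array([ 3.76302514e-04, -5.16711187e+01, -3.68587089e+01, -1.36357741e-06,
        6.31073141e-03,  1.13419392e-05]), 'tool_pos': array([0.18621787, 0.64811793, 0.2300771 ]), 'tcp_rot': array([ 2.50864595,  1.88917414, -0.002666  ]), 'wrist_force': array([0.02578574, 0.11140114, 0.53662412]), 'torque': array([ 0.03428698, -0.0039631 ,  0.02870769]), 'width': 0.9971509078170167}
```

View pics/top0.png

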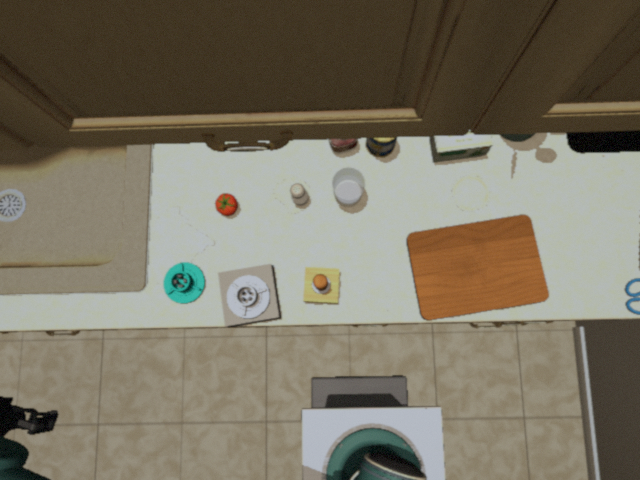

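View pics/scene0.png

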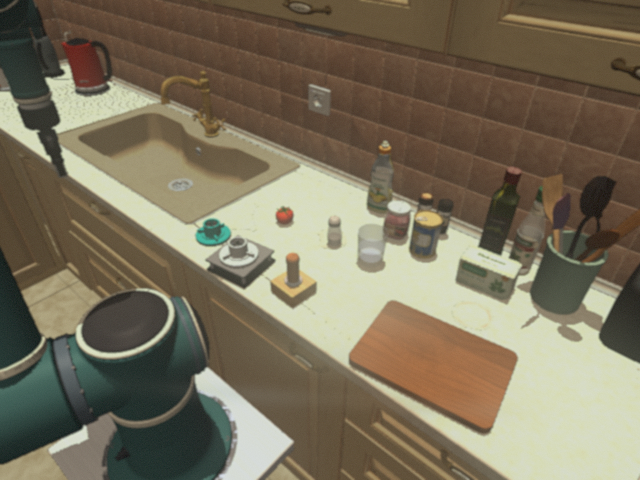

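The top view shows the handle at (321,283) on its block, the press at (248,296) on the grey stand, and the turquoise decoy at (184,283). The board is at (478,266), tomato (227,204), shaker (299,193) and tumbler (348,187).

```bash
cat > m.py <<'E'
from h import *
def rng(P,lo,hi,x0,x1,y0,y1):
    m=(P[...,2]>lo)&(P[...,2]<hi)&(P[...,0]>x0)&(P[...,0]<x1)&(P[...,1]>y0)&(P[...,1]<y1)
    return m
E
python3 - <<'E'
from m import *
for n in ['top','scene']:
    c=dict(np.load(n+'.npz')); P=world(c)
    if n=='top':
        for nm,(u,v) in dict(handle=(321,281),block=(332,298),press=(248,296),platform=(262,316),board=(478,266),tom=(227,204),shak=(299,190),tumb=(348,187),table=(300,230),dec=(184,283)).items(): print(nm,P[v,u].round(4))
E
```

```text
handle [0.4318 0.1044 0.1142]
block [0.4008 0.0821 0.0364]
press [0.4083 0.2743 0.0507]
platform [0.3628 0.2437 0.0387]
board [ 0.47   -0.2619  0.0172]
tom [0.629  0.3274 0.0436]
shak [0.6462 0.152  0.0869]
tumb [0.6634 0.0382 0.0423]
table [ 0.5708  0.1569 -0.001 ]
dec [0.4461 0.4347 0.0105]
```

```bash
cat > fit.py <<'E'
from m import *
from scipy.optimize import least_squares
def circ(xy):
    # min enclosing-ish: convex hull LSQ
    h=cv2.convexHull((xy*1000).astype(np.float32))[:,0]/1000
    (a,r)=cv2.minEnclosingCircle((xy*1000).astype(np.float32)); return np.array(a)/1000,r/1000
def report(n):
    c=dict(np.load(n+'.npz')); P=world(c)
    R=lambda *a: P[rng(P,*a)]
    for nm,b in dict(board=(.01,.032,.3,.75,-.5,-.08),block=(.029,.041,.34,.5,.03,.17),plate=(.032,.043,.3,.52,.18,.36)).items():
        q=R(*b)
        m=rng(P,*b).astype(np.uint8); m=cv2.morphologyEx(m,cv2.MORPH_OPEN,np.ones((3,3)))>0; q=P[m]
        r=cv2.minAreaRect((q[:,:2]*1000).astype(np.float32)); print(n,nm,len(q),np.round(r[0],1),np.round(r[1],1),round(r[2],1),'z',np.median(q[:,2]).round(4))
    for nm,b in dict(handletop=(.105,.122,.38,.48,.05,.16),flange=(.037,.046,.38,.48,.05,.16),rim=(.075,.09,.34,.48,.2,.34),disc=(.044,.054,.34,.48,.2,.34),tom=(.02,.07,.58,.7,.28,.39),shak=(.08,.1,.6,.7,.1,.2),tumb=(.08,.1,.6,.75,-.03,.1)).items():
        q=R(*b)
        if len(q)>4:
            a,r=circ(q[:,:2]); print(n,nm,len(q),'enc',a.round(4),round(r,4),'mean',q.mean(0).round(4),'zmax',q[:,2].max().round(4))
if __name__=='__main__':
    report('top');report('scene')
E
python3 fit.py
```

```text
top board 11400 [ 552.7 -245.8] [376.7 301.7] 8.0 z 0.0201
top block 879 [433.4 107.6] [79.9 80.3] 85.9 z 0.0343
top plate 1398 [413.8 277.7] [126.2 126.8] 8.4 z 0.0369
top handletop 175 enc [0.433  0.1076] 0.0163 mean [0.4325 0.1073 0.1126] zmax 0.1195
top flange 189 enc [0.4339 0.1071] 0.0526 mean [0.4284 0.1064 0.0391] zmax 0.0455
top rim 197 enc [0.4085 0.276 ] 0.0241 mean [0.4081 0.2764 0.0819] zmax 0.0887
top disc 1029 enc [0.4174 0.2789] 0.0592 mean [0.4074 0.2737 0.048 ] zmax 0.054
top tom 404 enc [0.6337 0.3336] 0.028 mean [0.6311 0.3317 0.036 ] zmax 0.0594
top shak 141 enc [0.6484 0.1584] 0.0165 mean [0.6479 0.1575 0.0854] zmax 0.0936
top tumb 179 enc [0.6589 0.04  ] 0.04 mean [0.6622 0.0384 0.0883] zmax 0.0966
scene board 12669 [ 550.5 -247.4] [381.8 301. ] 7.9 z 0.0222
scene block 574 [430.1 104.7] [83.  82.3] 85.9 z 0.0357
scene plate 691 [411.4 274.7] [130.8 129.5] 8.2 z 0.0385
scene handletop 127 enc [0.4279 0.1027] 0.016 mean [0.4258 0.1011 0.1129] zmax 0.118
scene flange 211 enc [0.4283 0.1005] 0.0527 mean [0.4233 0.0973 0.0396] zmax 0.046
scene rim 197 enc [0.4045 0.2743] 0.0262 mean [0.4042 0.2725 0.0813] zmax 0.0873
scene disc 481 enc [0.4021 0.274 ] 0.0526 mean [0.3961 0.2609 0.0489] zmax 0.054
scene tom 217 enc [0.6274 0.3287] 0.0264 mean [0.6234 0.3239 0.0354] zmax 0.0578
scene shak 70 enc [0.6449 0.154 ] 0.0152 mean [0.6416 0.1518 0.0865] zmax 0.0919
scene tumb 282 enc [0.6555 0.0378] 0.0421 mean [0.6567 0.0375 0.0877] zmax 0.0968
```

```bash
python3 - <<'E'
from m import *
for n in ['top','scene']:
    c=dict(np.load(n+'.npz')); P=world(c); p=c['pixels'].astype(int)
    m=(p[...,0]-p[...,2]>45)&rng(P,.005,.045,.3,.75,-.5,-.08)
    m=cv2.morphologyEx(m.astype(np.uint8),cv2.MORPH_OPEN,np.ones((5,5)))
    k,l,s,_=cv2.connectedComponentsWithStats(m); m=l==1+np.argmax(s[1:,4]); q=P[m]
    r=cv2.minAreaRect((q[:,:2]*1000).astype(np.float32)); print(n,r,np.median(q[:,2]))
s=bot.read_state(); 
from scipy.spatial.transform import Rotation as R
print(R.from_rotvec(s['tcp_rot']).as_matrix().round(4), s['tool_pos'])
E
```

```text
top ((469.3727111816406, -257.96295166015625), (208.3741455078125, 300.97564697265625), 7.892666816711426) 0.02006724003439464
scene ((466.0968322753906, -258.5657958984375), (211.05685424804688, 299.9135437011719), 7.858980178833008) 0.022224134892267655
[[ 2.762e-01  9.611e-01 -7.000e-04]
 [ 9.611e-01 -2.762e-01 -2.000e-03]
 [-2.100e-03 -1.000e-04 -1.000e+00]] [0.18621787 0.64811793 0.2300771 ]
```

Call:
arm_command:
  rows:
    - {"xyz": [-0.038, 0.032, 0], "delta_rot": [0, 0, 0], "gripper": 0.0854}
    - {"xyz": [-0.038, 0.032, 0], "delta_rot": [0, 0, 0], "gripper": 0.0854}
    - {"xyz": [-0.038, 0.032, 0], "delta_rot": [0, 0, 0], "gripper": 0.0854}
    - {"xyz": [-0.038, 0.032, 0], "delta_rot": [0, 0, 0], "gripper": 0.0854}
    - {"xyz": [-0.038, 0.032, 0], "delta_rot": [0, 0, 0], "gripper": 0.0854}
    - {"xyz": [-0.038, 0.032, 0], "delta_rot": [0, 0, 0], "gripper": 0.0854}
    - {"xyz": [-0.038, 0.032, 0], "delta_rot": [0, 0, 0], "gripper": 0.0854}
    - {"xyz": [-0.038, 0.032, 0], "delta_rot": [0, 0, 0], "gripper": 0.0854}
    - {"xyz": [-0.038, 0.032, 0], "delta_rot": [0, 0, 0], "gripper": 0.0854}
    - {"xyz": [-0.038, 0.032, 0], "delta_rot": [0, 0, 0], "gripper": 0.0854}
    - {"xyz": [-0.038, 0.032, 0], "delta_rot": [0, 0, 0], "gripper": 0.0854}
    - {"xyz": [-0.038, 0.032, 0], "delta_rot": [0, 0, 0], "gripper": 0.0854}
  force: 60

```text
time: 1.3
tool_pos: [0.4296, 0.1025, 0.2311]
tcp_rot: [2.509, 1.89, 0.0]
wrist_force: [0.7, 0.2, 0.2]
width: 1.002
```

```bash
cat >> h.py <<'E'
from scipy.spatial.transform import Rotation as Rn
def st():
    s=bot.read_state(); R=Rn.from_rotvec(s['tcp_rot']).as_matrix()
    print('t',round(s['time'],2),'pos',s['tool_pos'].round(4),'F',np.round(s['wrist_force'],2),'w',round(s['width']*85.4,1),'q',np.round(s['q'],3)); print(R.round(4).tolist()); return s,R
def tod(R,d): print('tool delta',(R.T@np.array(d)).round(4))
E
python3 - <<'E'
from h import *
c=grab('wrist'); save(c,'pics/w1.png'); st(); print(c['intrinsics'],np.linalg.inv(c['camera_from_world']).round(4))
E
```

```text
t 1.35 pos [0.4325 0.0956 0.2313] F [ 3.09 -4.01 -0.32] w 85.6 q [ 0.166 -0.189  2.073 -0.007  1.256 -1.118]
[[0.2807, 0.9598, 0.0026], [0.9598, -0.2806, -0.0061], [-0.0051, 0.0042, -1.0]]
[[374.41145746   0.         319.02717934]
 [  0.         374.41145746 239.96861452]
 [  0.           0.           1.        ]] [[ 0.2751 -0.9232 -0.2683  0.3615]
 [ 0.9614  0.2646  0.0754  0.1224]
 [ 0.0014 -0.2787  0.9604  0.3739]
 [ 0.      0.      0.      1.    ]]
```

View pics/w1.png

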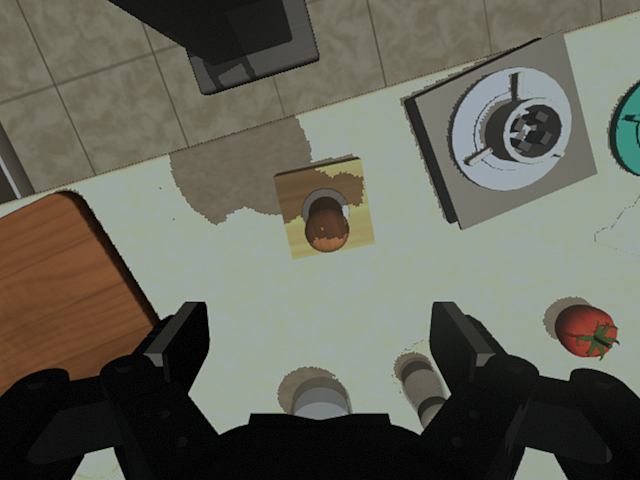

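The wrist view has the handle's top at (327,230) and the press socket at (533,128), with the fingers open. I let the arm settle, then measured from this camera.

Call:
arm_command:
  rows:
    - {"xyz": [0, 0, 0], "delta_rot": [0, 0, 0], "gripper": 0.0854}
    - {"xyz": [0, 0, 0], "delta_rot": [0, 0, 0], "gripper": 0.0854}
    - {"xyz": [0, 0, 0], "delta_rot": [0, 0, 0], "gripper": 0.0854}

```text
time: 1.65
tool_pos: [0.4289, 0.1055, 0.231]
tcp_rot: [-2.507, -1.892, 0.001]
wrist_force: [-0.4, 0.1, -0.4]
width: 1.001
```

```bash
python3 - <<'E'
from h import *
c=grab('wrist'); save(c,'pics/w2.png'); st(); import fit; fit.report('wrist')
E
```

```text
t 1.7 pos [0.4289 0.1058 0.2311] F [ 0.09  0.97 -0.48] w 85.7 q [ 0.185 -0.191  2.075  0.     1.258 -1.108]
[[0.2739, 0.9618, -0.0006], [0.9618, -0.2739, 0.0003], [0.0001, -0.0007, -1.0]]
wrist board 20926 [ 449.4 -206.3] [188.  200.3] 7.8 z 0.0203
wrist block 4982 [430.5 109.2] [80.2 80.3] 85.6 z 0.035
wrist plate 10579 [411.  279.5] [126.7 127.3] 8.5 z 0.0381
wrist handletop 1520 enc [0.4304 0.1091] 0.0165 mean [0.4285 0.1097 0.1133] zmax 0.1172
wrist flange 614 enc [0.435  0.1174] 0.0466 mean [0.4209 0.1117 0.0409] zmax 0.0459
wrist rim 2435 enc [0.4054 0.2772] 0.0241 mean [0.4047 0.2774 0.0817] zmax 0.086
wrist disc 7172 enc [0.4057 0.2777] 0.0503 mean [0.4014 0.2701 0.0487] zmax 0.054
wrist tom 2389 enc [0.6295 0.335 ] 0.0272 mean [0.6235 0.3306 0.036 ] zmax 0.058
wrist shak 206 enc [0.6414 0.155 ] 0.0143 mean [0.6364 0.1524 0.0832] zmax 0.0884
```

Call:
arm_command:
  rows:
    - {"xyz": [0.0026, 0.001, 0.03], "delta_rot": [0, 0, 0], "gripper": 0.0854}
    - {"xyz": [0, 0, 0.035], "delta_rot": [0, 0, 0], "gripper": 0.0854}
    - {"xyz": [0, 0, 0.035], "delta_rot": [0, 0, 0], "gripper": 0.0854}
    - {"xyz": [0, 0, 0.03], "delta_rot": [0, 0, 0], "gripper": 0.0854}
    - {"xyz": [0, 0, 0.025], "delta_rot": [0, 0, 0], "gripper": 0.0854}
    - {"xyz": [0, 0, 0.015], "delta_rot": [0, 0, 0], "gripper": 0.0854}
    - {"xyz": [0, 0, 0.005], "delta_rot": [0, 0, 0], "gripper": 0.0854}
    - {"xyz": [0, 0, 0], "delta_rot": [0, 0, 0], "gripper": 0.0854}
    - {"xyz": [0, 0, 0], "delta_rot": [0, 0, 0], "gripper": 0.0854}

```text
time: 2.6
tool_pos: [0.4319, 0.1075, 0.0572]
tcp_rot: [2.508, 1.891, 0.002]
wrist_force: [0.1, -0.7, 0.6]
width: 1.006
```

```bash
python3 - <<'E'
from h import *
c=grab('wrist'); save(c,'pics/w3.png'); st()
E
```

```text
t 2.65 pos [0.4322 0.1073 0.0575] F [ 0.51 -0.26  1.02] w 85.2 q [ 0.187  0.011  2.243  0.     0.885 -1.105]
[[0.2752, 0.9614, 0.0022], [0.9614, -0.2752, 0.0004], [0.001, 0.002, -1.0]]
```

View pics/w3.png

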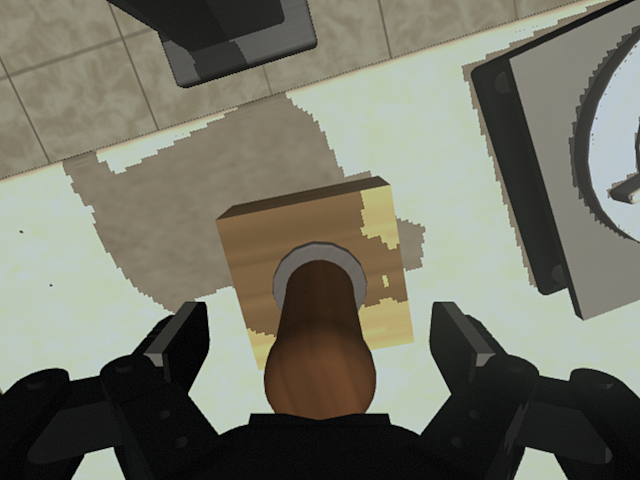

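The handle stands between the open pads, its flange centred at (320,280). Closing.

Call:
arm_command:
  rows:
    - {"xyz": [0, 0, 0], "delta_rot": [0, 0, 0], "gripper": 0.045}
    - {"xyz": [0, 0, 0], "delta_rot": [0, 0, 0], "gripper": 0.03}
    - {"xyz": [0, 0, 0], "delta_rot": [0, 0, 0], "gripper": 0.02}
    - {"xyz": [0, 0, 0], "delta_rot": [0, 0, 0], "gripper": 0.02}
    - {"xyz": [0, 0, 0], "delta_rot": [0, 0, 0], "gripper": 0.02}
    - {"xyz": [0, 0, 0], "delta_rot": [0, 0, 0], "gripper": 0.02}
    - {"xyz": [0, 0, 0], "delta_rot": [0, 0, 0], "gripper": 0.02}
    - {"xyz": [0, 0, 0], "delta_rot": [0, 0, 0], "gripper": 0.02}
  force: 80

```text
time: 3.45
tool_pos: [0.4319, 0.1067, 0.0569]
tcp_rot: [2.509, 1.89, 0.002]
wrist_force: [-0.3, 0.4, 4.1]
width: 0.337
```

```bash
python3 - <<'E'
from h import *
c=grab('wrist'); save(c,'pics/w4.png'); st()
E
```

```text
t 3.5 pos [0.4319 0.1067 0.0569] F [0.48 0.68 5.48] w 28.7 q [ 0.186  0.012  2.244 -0.     0.885 -1.105]
[[0.2762, 0.9611, 0.0012], [0.9611, -0.2762, 0.0001], [0.0005, 0.0011, -1.0]]
```

View pics/w4.png

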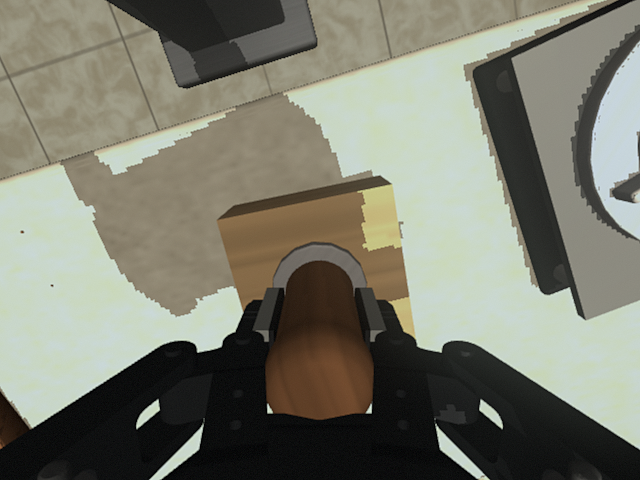

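The wrist view shows both pads closed on the wooden grip around (320,330); the opening is 28.7 mm. Lifting.

Call:
arm_command:
  rows:
    - {"xyz": [0, 0, -0.005], "delta_rot": [0, 0, 0], "gripper": 0.02}
    - {"xyz": [0, 0, -0.015], "delta_rot": [0, 0, 0], "gripper": 0.02}
    - {"xyz": [0, 0, -0.025], "delta_rot": [0, 0, 0], "gripper": 0.02}
    - {"xyz": [0, 0, -0.03], "delta_rot": [0, 0, 0], "gripper": 0.02}
    - {"xyz": [0, 0, -0.025], "delta_rot": [0, 0, 0], "gripper": 0.02}
    - {"xyz": [0, 0, -0.015], "delta_rot": [0, 0, 0], "gripper": 0.02}
    - {"xyz": [0, 0, -0.005], "delta_rot": [0, 0, 0], "gripper": 0.02}
    - {"xyz": [0, 0, 0], "delta_rot": [0, 0, 0], "gripper": 0.02}
    - {"xyz": [0, 0, 0], "delta_rot": [0, 0, 0], "gripper": 0.02}

```text
time: 4.4
tool_pos: [0.4302, 0.1064, 0.175]
tcp_rot: [-2.509, -1.889, 0.003]
wrist_force: [-0.1, -0.7, -1.5]
width: 0.339
```

```bash
python3 - <<'E'
from h import *
c=grab('wrist'); save(c,'pics/w5.png'); st(); P=world(c)
for v in (250,260,270,285): print(v,P[v,320].round(4))
c=grab('scene'); save(c,'pics/s5.png')
E
```

```text
t 4.45 pos [0.4301 0.1064 0.1747] F [-0.55  0.87 -1.62] w 28.6 q [ 0.186 -0.139  2.138  0.     1.145 -1.105]
[[0.2762, 0.9611, -0.0028], [0.9611, -0.2762, -0.0005], [-0.0013, -0.0025, -1.0]]
250 [0.4107 0.1131 0.16  ]
260 [0.4143 0.1121 0.1627]
270 [0.4147 0.1119 0.1738]
285 [0.4147 0.1119 0.1895]
```

View pics/w5.png

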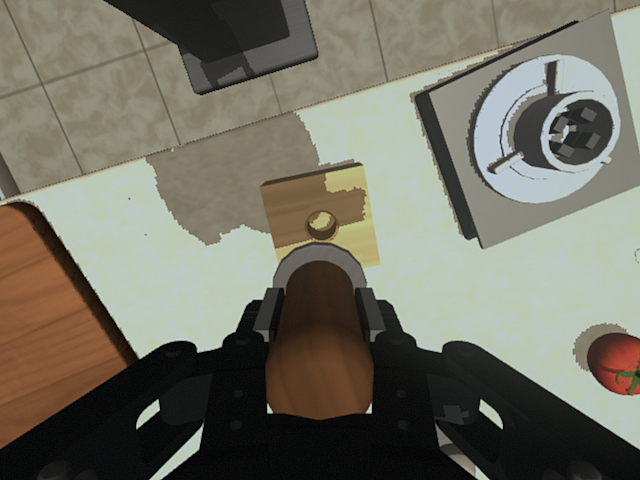

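View pics/s5.png

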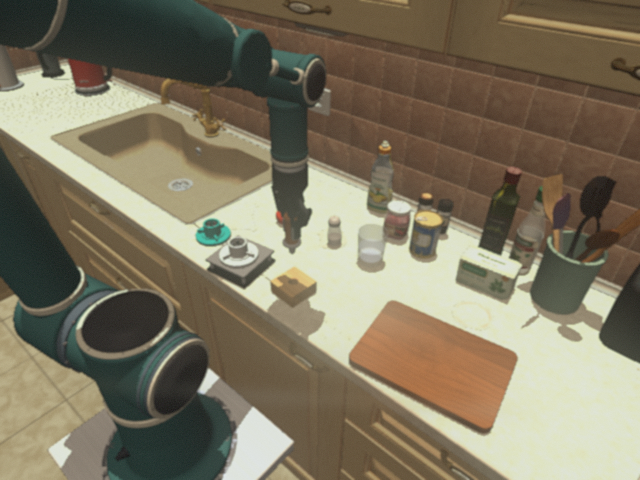

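The handle is out and vertical in the grip: flange at (320,265) in the wrist view, block hole empty at (320,223). Next, over the press.

Call:
arm_command:
  rows:
    - {"xyz": [0.016, -0.007, 0], "delta_rot": [0, 0, 0], "gripper": 0.02}
    - {"xyz": [0.031, -0.0137, 0], "delta_rot": [0, 0, 0], "gripper": 0.02}
    - {"xyz": [0.031, -0.0137, 0], "delta_rot": [0, 0, 0], "gripper": 0.02}
    - {"xyz": [0.031, -0.0137, 0], "delta_rot": [0, 0, 0], "gripper": 0.02}
    - {"xyz": [0.031, -0.0137, 0], "delta_rot": [0, 0, 0], "gripper": 0.02}
    - {"xyz": [0.0156, -0.0067, 0], "delta_rot": [0, 0, 0], "gripper": 0.02}
    - {"xyz": [0, 0, 0], "delta_rot": [0, 0, 0], "gripper": 0.02}
    - {"xyz": [0, 0, 0], "delta_rot": [0, 0, 0], "gripper": 0.02}
    - {"xyz": [0, 0, 0], "delta_rot": [0, 0, 0], "gripper": 0.02}

```text
time: 5.4
tool_pos: [0.4081, 0.2741, 0.1756]
tcp_rot: [2.51, 1.889, -0.003]
wrist_force: [0.2, 0.7, 0.1]
width: 0.338
```

```bash
python3 - <<'E'
from h import *
s,R=st(); tod(R,np.array([.4071,.2749,0])-s['tool_pos'])
c=grab('wrist'); save(c,'pics/w6.png'); P=world(c)
for v in (240,250,260,270,285): print(v,P[v,320].round(4))
c=grab('scene'); save(c,'pics/s6.png')
im=c['pixels'][190:290,180:310]; cv2.imwrite('pics/s6z.png',cv2.cvtColor(cv2.resize(im,None,fx=6,fy=6,interpolation=2),cv2.COLOR_RGB2BGR))
import fit; fit.report('wrist')
E
```

```text
t 5.4 pos [0.4081 0.2741 0.1756] F [0.2  0.68 0.07] w 28.9 q [ 0.541 -0.042  2.048 -0.     1.137 -0.749]
[[0.2766, 0.961, -0.0012], [0.961, -0.2766, -0.0012], [-0.0015, -0.0008, -1.0]]
tool delta [ 0.0007 -0.001   0.1756]
240 [0.4117 0.2744 0.0615]
250 [0.3886 0.2808 0.1603]
260 [0.3921 0.2798 0.1634]
270 [0.3922 0.2797 0.1753]
285 [0.3927 0.2795 0.1898]
wrist board 48 [539.9 -96. ] [ 2.5 14.7] 74.0 z 0.0121
wrist block 8422 [430.8 109.3] [81.6 80.9] 85.8 z 0.0348
wrist plate 9629 [411.3 279.3] [126.8 126.4] 8.5 z 0.038
wrist rim 1477 enc [0.4053 0.2778] 0.0238 mean [0.3964 0.2809 0.0823] zmax 0.0859
wrist disc 7988 enc [0.4053 0.2777] 0.05 mean [0.3919 0.2817 0.0487] zmax 0.054
wrist tom 356 enc [0.6324 0.3343] 0.021 mean [0.6349 0.3314 0.0423] zmax 0.0577
```

View pics/w6.png

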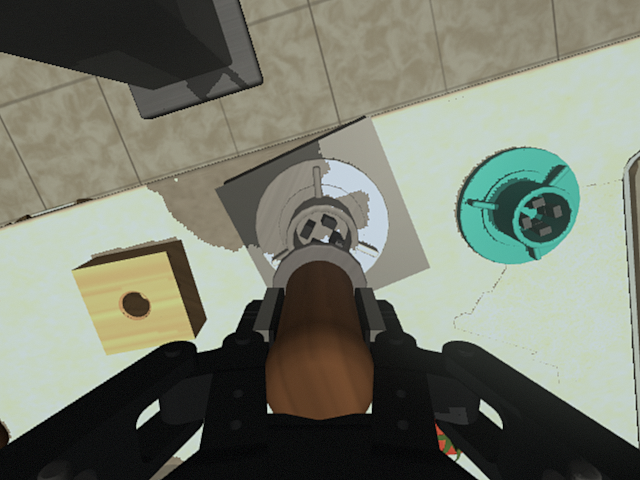

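View pics/s6z.png

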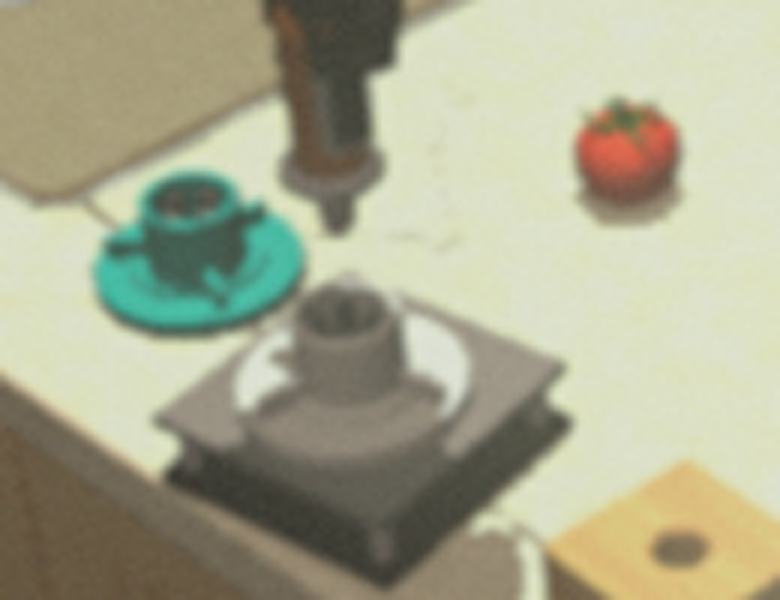

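The wrist view puts the socket mouth near (322,230) directly under the flange; the scene view shows the shank tip above the hub. Lowering to just before the wedge begins.

Call:
arm_command:
  rows:
    - {"xyz": [0.001, -0.0015, 0.005], "delta_rot": [0, 0, 0], "gripper": 0.02}
    - {"xyz": [0, 0, 0.01], "delta_rot": [0, 0, 0], "gripper": 0.02}
    - {"xyz": [0, 0, 0.01], "delta_rot": [0, 0, 0], "gripper": 0.02}
    - {"xyz": [0, 0, 0.01], "delta_rot": [0, 0, 0], "gripper": 0.02}
    - {"xyz": [0, 0, 0.01], "delta_rot": [0, 0, 0], "gripper": 0.02}
    - {"xyz": [0, 0, 0.005], "delta_rot": [0, 0, 0], "gripper": 0.02}
    - {"xyz": [0, 0, 0.003], "delta_rot": [0, 0, 0], "gripper": 0.02}
    - {"xyz": [0, 0, 0], "delta_rot": [0, 0, 0], "gripper": 0.02}
    - {"xyz": [0, 0, 0], "delta_rot": [0, 0, 0], "gripper": 0.02}

```text
time: 6.4
tool_pos: [0.4075, 0.2767, 0.1236]
tcp_rot: [2.509, 1.89, 0.001]
wrist_force: [-0.3, 0.3, -0.8]
width: 0.337
```

```bash
python3 - <<'E'
from h import *
s,R=st()
c=grab('wrist'); save(c,'pics/w7.png')
c=grab('scene')
im=c['pixels'][190:290,180:310]; cv2.imwrite('pics/s7z.png',cv2.cvtColor(cv2.resize(im,None,fx=6,fy=6,interpolation=2),cv2.COLOR_RGB2BGR))
E
```

```text
t 6.4 pos [0.4075 0.2767 0.1236] F [-0.31  0.29 -0.84] w 28.8 q [ 0.546  0.013  2.098  0.     1.03  -0.745]
[[0.2761, 0.9611, 0.0005], [0.9611, -0.2761, 0.0003], [0.0004, 0.0004, -1.0]]
```

View pics/s7z.png

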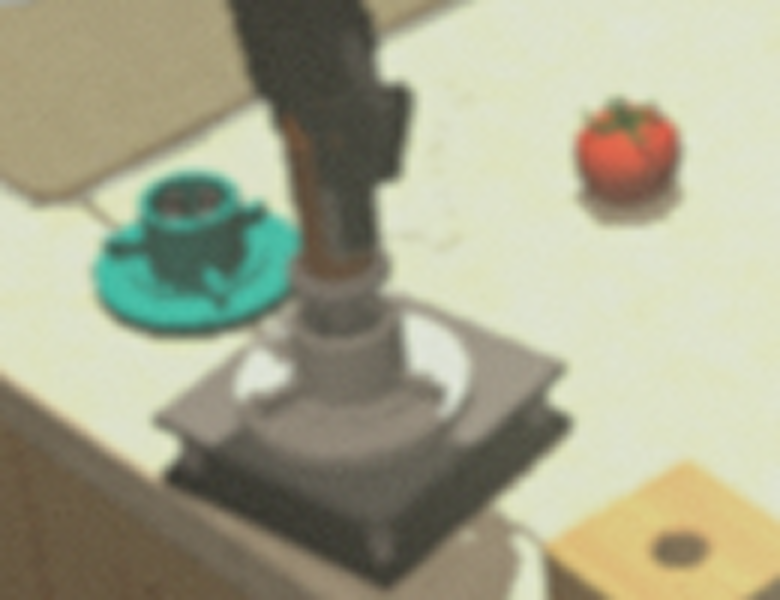

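The scene shows the shank inside the socket mouth with the flange about 18 mm over the rim, and no contact force. Pressing down in small steps.

Call:
arm_command:
  rows:
    - {"xyz": [0, 0, 0.002], "delta_rot": [0, 0, 0], "gripper": 0.02}
    - {"xyz": [0, 0, 0.002], "delta_rot": [0, 0, 0], "gripper": 0.02}
    - {"xyz": [0, 0, 0.002], "delta_rot": [0, 0, 0], "gripper": 0.02}
    - {"xyz": [0, 0, 0.002], "delta_rot": [0, 0, 0], "gripper": 0.02}
    - {"xyz": [0, 0, 0.002], "delta_rot": [0, 0, 0], "gripper": 0.02}
    - {"xyz": [0, 0, 0], "delta_rot": [0, 0, 0], "gripper": 0.02}
    - {"xyz": [0, 0, 0], "delta_rot": [0, 0, 0], "gripper": 0.02}

```text
time: 7.2
tool_pos: [0.4071, 0.2763, 0.1132]
tcp_rot: [2.509, 1.89, -0.001]
wrist_force: [0.1, -1.4, 0.4]
width: 0.339
```

Call:
arm_command:
  rows:
    - {"xyz": [0, 0, 0.002], "delta_rot": [0, 0, 0], "gripper": 0.02}
    - {"xyz": [0, 0, 0.002], "delta_rot": [0, 0, 0], "gripper": 0.02}
    - {"xyz": [0, 0, 0], "delta_rot": [0, 0, 0], "gripper": 0.02}
    - {"xyz": [0, 0, 0], "delta_rot": [0, 0, 0], "gripper": 0.02}

```text
time: 7.6
tool_pos: [0.4071, 0.2764, 0.1093]
tcp_rot: [2.509, 1.89, -0.0]
wrist_force: [-0.8, -2.2, 0.7]
width: 0.338
```

Call:
arm_command:
  rows:
    - {"xyz": [-0.0005, 0, 0.002], "delta_rot": [0, 0, 0], "gripper": 0.02}
    - {"xyz": [0, 0, 0.002], "delta_rot": [0, 0, 0], "gripper": 0.02}
    - {"xyz": [0, 0, 0], "delta_rot": [0, 0, 0], "gripper": 0.02}
    - {"xyz": [0, 0, 0], "delta_rot": [0, 0, 0], "gripper": 0.02}

```text
time: 8.0
tool_pos: [0.4072, 0.2762, 0.1055]
tcp_rot: [-2.509, -1.89, -0.001]
wrist_force: [-1.6, -0.2, 2.9]
width: 0.339
```

Call:
arm_command:
  rows:
    - {"xyz": [0, 0, 0.002], "delta_rot": [0, 0, 0], "gripper": 0.02}
    - {"xyz": [0, 0, 0.001], "delta_rot": [0, 0, 0], "gripper": 0.02}
    - {"xyz": [0, 0, 0], "delta_rot": [0, 0, 0], "gripper": 0.02}
    - {"xyz": [0, 0, 0], "delta_rot": [0, 0, 0], "gripper": 0.02}

```text
time: 8.4
tool_pos: [0.4072, 0.2762, 0.1024]
tcp_rot: [-2.509, -1.89, -0.001]
wrist_force: [-1.4, -0.1, 3.1]
width: 0.337
```

```bash
python3 - <<'E'
from h import *
s,R=st()
c=grab('scene')
im=c['pixels'][190:290,180:310]; cv2.imwrite('pics/s8z.png',cv2.cvtColor(cv2.resize(im,None,fx=6,fy=6,interpolation=2),cv2.COLOR_RGB2BGR))
E
```

```text
t 8.4 pos [0.4072 0.2762 0.1024] F [-1.36 -0.15  3.14] w 28.7 q [ 0.545  0.038  2.116  0.     0.986 -0.746]
[[0.2762, 0.9611, 0.0003], [0.9611, -0.2762, 0.0003], [0.0004, 0.0002, -1.0]]
```

View pics/s8z.png

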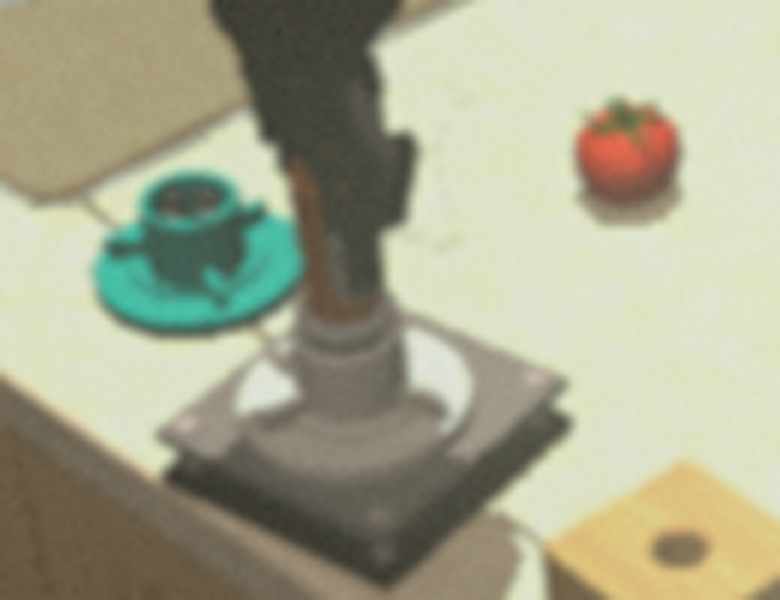

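The plate is visibly sinking and a small gap remains between flange and rim at about (345,335). Continuing.

Call:
arm_command:
  rows:
    - {"xyz": [0, -0.0005, 0.001], "delta_rot": [0, 0, 0], "gripper": 0.02}
    - {"xyz": [0, 0, 0.001], "delta_rot": [0, 0, 0], "gripper": 0.02}
    - {"xyz": [0, 0, 0.001], "delta_rot": [0, 0, 0], "gripper": 0.02}
    - {"xyz": [0, 0, 0], "delta_rot": [0, 0, 0], "gripper": 0.02}
    - {"xyz": [0, 0, 0], "delta_rot": [0, 0, 0], "gripper": 0.02}

```text
time: 8.95
tool_pos: [0.4072, 0.2763, 0.0999]
tcp_rot: [2.509, 1.89, 0.002]
wrist_force: [-0.8, -0.2, 6.7]
width: 0.337
```

Call:
arm_command:
  rows:
    - {"xyz": [0, 0, 0.001], "delta_rot": [0, 0, 0], "gripper": 0.02}
    - {"xyz": [0, 0, 0.001], "delta_rot": [0, 0, 0], "gripper": 0.02}
    - {"xyz": [0, 0, 0], "delta_rot": [0, 0, 0], "gripper": 0.02}
    - {"xyz": [0, 0, 0], "delta_rot": [0, 0, 0], "gripper": 0.02}

```text
time: 9.35
tool_pos: [0.4073, 0.2764, 0.0983]
tcp_rot: [2.509, 1.89, 0.002]
wrist_force: [-2.2, -1.3, 9.7]
width: 0.337
```

Call:
arm_command:
  rows:
    - {"xyz": [0, 0, 0.001], "delta_rot": [0, 0, 0], "gripper": 0.02}
    - {"xyz": [0, 0, 0.001], "delta_rot": [0, 0, 0], "gripper": 0.02}
    - {"xyz": [0, 0, 0], "delta_rot": [0, 0, 0], "gripper": 0.02}
    - {"xyz": [0, 0, 0], "delta_rot": [0, 0, 0], "gripper": 0.02}

```text
time: 9.75
tool_pos: [0.4074, 0.2765, 0.0972]
tcp_rot: [2.509, 1.89, 0.002]
wrist_force: [-3.2, -2.6, 14.9]
width: 0.337
```

```bash
python3 - <<'E'
from h import *
s,R=st()
c=grab('scene')
im=c['pixels'][190:290,180:310]; cv2.imwrite('pics/s9z.png',cv2.cvtColor(cv2.resize(im,None,fx=6,fy=6,interpolation=2),cv2.COLOR_RGB2BGR))
P=world(c)
for v in range(212,262,2): print(v,P[v,238].round(4))
c=grab('wrist'); save(c,'pics/w9.png')
E
```

```text
t 9.75 pos [0.4074 0.2765 0.0972] F [-3.2  -2.6  14.92] w 28.8 q [ 0.546  0.045  2.121 -0.     0.975 -0.745]
[[0.276, 0.9612, 0.0015], [0.9612, -0.276, 0.0005], [0.0009, 0.0013, -1.0]]
212 [0.3892 0.2357 0.1988]
214 [0.3977 0.2477 0.1837]
216 [0.4063 0.26   0.168 ]
218 [0.3811 0.2278 0.1899]
220 [0.3824 0.2303 0.1825]
222 [0.3828 0.2317 0.176 ]
224 [0.3835 0.2336 0.1691]
226 [0.3816 0.232  0.1652]
228 [0.3822 0.2338 0.1582]
230 [0.384  0.2371 0.1499]
232 [0.3936 0.2507 0.1322]
234 [0.3943 0.2526 0.1249]
236 [0.3941 0.2533 0.1185]
238 [0.3934 0.2534 0.1128]
240 [0.3937 0.2547 0.1059]
242 [0.3983 0.2619 0.0934]
244 [0.3958 0.2595 0.0898]
246 [0.3966 0.2616 0.082 ]
248 [0.3927 0.2574 0.0802]
250 [0.3902 0.2552 0.0764]
252 [0.39   0.2558 0.0698]
254 [0.391  0.2582 0.0616]
256 [0.3884 0.2558 0.0579]
258 [0.393  0.2631 0.0446]
260 [0.3879 0.2573 0.0444]
```

View pics/s9z.png

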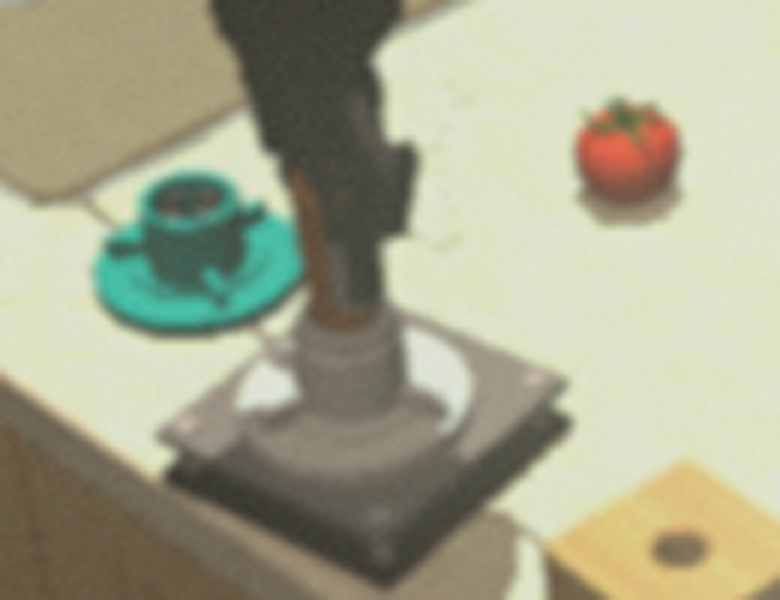

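View pics/w9.png

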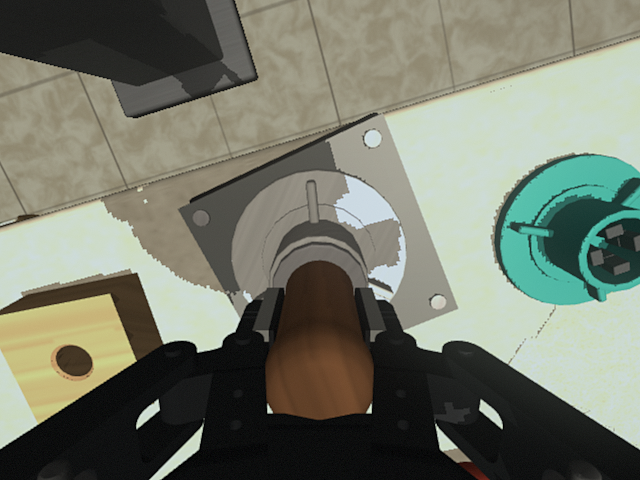

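```bash
python3 - <<'E'
from h import *
c=dict(np.load('wrist.npz')); P=world(c)
for nm,sl in dict(disc=P[180:220,255:300],disc2=P[180:220,355:380],plate=P[140:180,340:360],plate2=P[220:235,200:225],table=P[60:0:-1,0:1],blk=P[310:330,40:90],tbl=P[200:300,420:480]).items():
    z=sl[...,2].ravel(); print(nm,np.nanmedian(z).round(4))
# hub/flange profile along column 320
for v in range(215,275,3): print(v,P[v,320].round(4),c['pixels'][v,320])
w=np.load('wrist.npz')
E
```

```text
disc 0.0394
disc2 0.0393
plate 0.0297
plate2 0.0295
table -0.2929
blk 0.0349
tbl 0.0004
215 [0.3813 0.2852 0.0418] [147 143 131]
218 [0.3828 0.2848 0.0426] [156 151 139]
221 [0.3833 0.2846 0.0471] [73 70 65]
224 [0.3832 0.2846 0.0542] [75 73 68]
227 [0.3834 0.2845 0.0598] [75 73 69]
230 [0.3832 0.2845 0.0663] [77 75 69]
233 [0.3831 0.2846 0.0722] [73 71 66]
236 [0.3837 0.2844 0.0749] [126 121 113]
239 [0.3847 0.2841 0.0765] [155 151 139]
242 [0.3853 0.2839 0.0789] [75 73 69]
245 [0.3857 0.2838 0.0824] [111 106 101]
248 [0.3872 0.2833 0.0818] [114 110 104]
251 [0.3883 0.283  0.0825] [116 112 105]
254 [0.3902 0.2825 0.0806] [117 113 106]
257 [0.3912 0.2822 0.0818] [114 109 103]
260 [0.3912 0.2822 0.0857] [75 67 60]
263 [0.3917 0.282  0.0883] [62 46 34]
266 [0.392  0.2819 0.0911] [60 44 32]
269 [0.3916 0.282  0.0956] [60 45 31]
272 [0.3921 0.2818 0.0977] [61 45 33]
```

Disc top reads 39.4 mm, so the rim is at about 75.4 mm; flange top 82 mm puts its underside at about 76 mm. That is nearly seated, so a few finer steps.

Call:
arm_command:
  rows:
    - {"xyz": [-0.0005, -0.0004, 0.0005], "delta_rot": [0, 0, 0], "gripper": 0.02}
    - {"xyz": [0, 0, 0.0003], "delta_rot": [0, 0, 0], "gripper": 0.02}
    - {"xyz": [0, 0, 0], "delta_rot": [0, 0, 0], "gripper": 0.02}
    - {"xyz": [0, 0, 0], "delta_rot": [0, 0, 0], "gripper": 0.02}

```text
time: 10.25
tool_pos: [0.4074, 0.2765, 0.0972]
tcp_rot: [2.509, 1.89, 0.004]
wrist_force: [-4.4, -2.5, 18.2]
width: 0.34
```

Call:
arm_command:
  rows:
    - {"xyz": [0, 0, 0.0005], "delta_rot": [0, 0, 0], "gripper": 0.02}
    - {"xyz": [0, 0, 0], "delta_rot": [0, 0, 0], "gripper": 0.02}
    - {"xyz": [0, 0, 0], "delta_rot": [0, 0, 0], "gripper": 0.02}

```text
time: 10.55
tool_pos: [0.4074, 0.2765, 0.0972]
tcp_rot: [2.509, 1.89, 0.004]
wrist_force: [-5.4, -3.9, 21.3]
width: 0.34
```

```bash
python3 - <<'E'
from h import *
st()
c=grab('wrist'); save(c,'pics/w10.png'); P=world(c)
print(np.nanmedian(P[180:220,255:300,2]),np.nanmedian(P[246:257,315:326,2]))
im=c['pixels'][200:290,260:380]; cv2.imwrite('pics/w10z.png',cv2.cvtColor(cv2.resize(im,None,fx=6,fy=6,interpolation=2),cv2.COLOR_RGB2BGR))
E
```

```text
t 10.55 pos [0.4074 0.2765 0.0972] F [-5.42 -3.89 21.34] w 29.1 q [ 0.546  0.044  2.121 -0.     0.973 -0.745]
[[0.276, 0.9612, 0.0025], [0.9612, -0.276, 0.0011], [0.0018, 0.0021, -1.0]]
0.03942881513243238 0.08155473908212774
```

View pics/w10z.png

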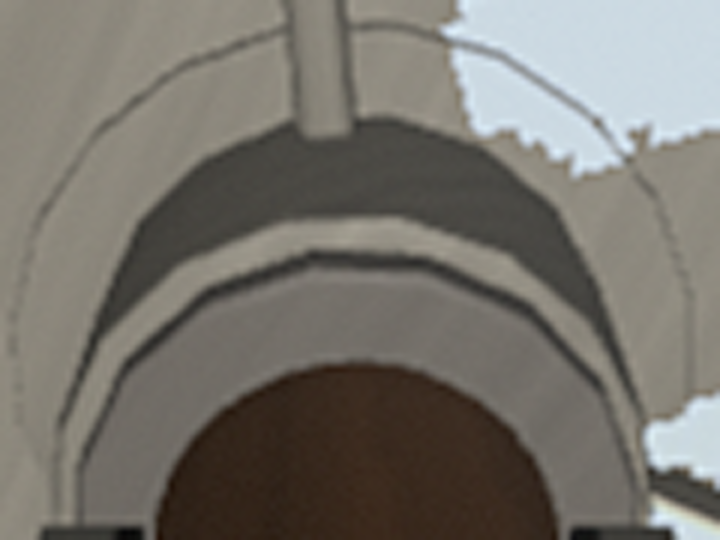

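The flange lies concentric on the rim with no visible gap. The TCP stayed at 97.2 mm while the force rose from 15 to 21 N, so it is on the steep stop. Lifting gently.

Call:
arm_command:
  rows:
    - {"xyz": [0, 0, -0.002], "delta_rot": [0, 0, 0], "gripper": 0.02}
    - {"xyz": [0, 0, -0.002], "delta_rot": [0, 0, 0], "gripper": 0.02}
    - {"xyz": [0, 0, -0.003], "delta_rot": [0, 0, 0], "gripper": 0.02}
    - {"xyz": [0, 0, -0.004], "delta_rot": [0, 0, 0], "gripper": 0.02}
    - {"xyz": [0, 0, -0.005], "delta_rot": [0, 0, 0], "gripper": 0.02}
    - {"xyz": [0, 0, -0.006], "delta_rot": [0, 0, 0], "gripper": 0.02}
    - {"xyz": [0, 0, -0.005], "delta_rot": [0, 0, 0], "gripper": 0.02}
    - {"xyz": [0, 0, -0.003], "delta_rot": [0, 0, 0], "gripper": 0.02}
    - {"xyz": [0, 0, 0], "delta_rot": [0, 0, 0], "gripper": 0.02}
    - {"xyz": [0, 0, 0], "delta_rot": [0, 0, 0], "gripper": 0.02}

```text
time: 11.6
tool_pos: [0.4059, 0.2757, 0.1239]
tcp_rot: [-2.509, -1.89, 0.0]
wrist_force: [0.8, -0.0, -3.8]
width: 0.338
```

```bash
python3 - <<'E'
from h import *
st()
c=grab('wrist'); save(c,'pics/w11.png'); P=world(c)
print(np.nanmedian(P[180:220,255:300,2]),np.nanmedian(P[246:257,315:326,2]))
c=grab('scene')
im=c['pixels'][180:280,180:310]; cv2.imwrite('pics/s11z.png',cv2.cvtColor(cv2.resize(im,None,fx=6,fy=6,interpolation=2),cv2.COLOR_RGB2BGR))
E
```

```text
t 11.6 pos [0.4059 0.2757 0.1239] F [ 0.83 -0.01 -3.82] w 28.9 q [ 0.546  0.01   2.101  0.     1.031 -0.745]
[[0.2761, 0.9611, -0.0003], [0.9611, -0.2761, -0.0001], [-0.0002, -0.0002, -1.0]]
0.06595962582822136 0.10806367806240552
```

View pics/s11z.png

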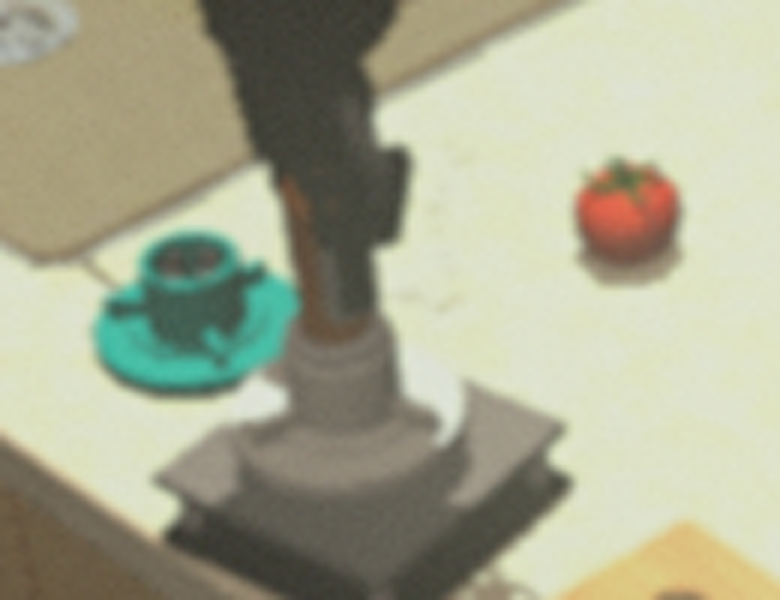

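View pics/w11.png

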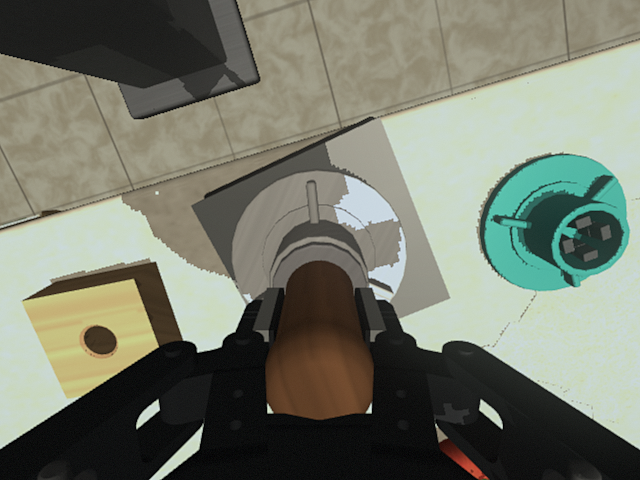

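The press came up with the handle: its underside is about 56 mm high, the wrist force changed by about the weight, and it sits at the same pixels in the hand. Carrying it to the board.

Call:
arm_command:
  rows:
    - {"xyz": [0, 0, -0.006], "delta_rot": [0, 0, 0], "gripper": 0.02}
    - {"xyz": [0, 0, -0.012], "delta_rot": [0, 0, 0], "gripper": 0.02}
    - {"xyz": [0, 0, -0.014], "delta_rot": [0, 0, 0], "gripper": 0.02}
    - {"xyz": [0, 0, -0.012], "delta_rot": [0, 0, 0], "gripper": 0.02}
    - {"xyz": [0, 0, -0.006], "delta_rot": [0, 0, 0], "gripper": 0.02}
    - {"xyz": [-0.0092, 0.0038, 0], "delta_rot": [0, 0, 0], "gripper": 0.02}
    - {"xyz": [-0.0185, 0.0077, 0], "delta_rot": [0, 0, 0], "gripper": 0.02}
    - {"xyz": [-0.0277, 0.0115, 0], "delta_rot": [0, 0, 0], "gripper": 0.02}
    - {"xyz": [-0.037, 0.0154, 0], "delta_rot": [0, 0, 0], "gripper": 0.02}
    - {"xyz": [-0.037, 0.0154, 0], "delta_rot": [0, 0, 0], "gripper": 0.02}
    - {"xyz": [-0.037, 0.0154, 0], "delta_rot": [0, 0, 0], "gripper": 0.02}
    - {"xyz": [-0.037, 0.0154, 0], "delta_rot": [0, 0, 0], "gripper": 0.02}

```text
time: 12.9
tool_pos: [0.4304, 0.0548, 0.1735]
tcp_rot: [-2.509, -1.89, 0.001]
wrist_force: [1.4, 0.4, -3.7]
width: 0.34
```

Call:
arm_command:
  rows:
    - {"xyz": [-0.037, 0.0154, 0], "delta_rot": [0, 0, 0], "gripper": 0.02}
    - {"xyz": [-0.037, 0.0154, 0], "delta_rot": [0, 0, 0], "gripper": 0.02}
    - {"xyz": [-0.037, 0.0154, 0], "delta_rot": [0, 0, 0], "gripper": 0.02}
    - {"xyz": [-0.037, 0.0154, 0], "delta_rot": [0, 0, 0], "gripper": 0.02}
    - {"xyz": [-0.037, 0.0154, 0], "delta_rot": [0, 0, 0], "gripper": 0.02}
    - {"xyz": [-0.037, 0.0154, 0], "delta_rot": [0, 0, 0], "gripper": 0.02}
    - {"xyz": [-0.03, 0.0125, 0], "delta_rot": [0, 0, 0], "gripper": 0.02}
    - {"xyz": [-0.02, 0.0085, 0], "delta_rot": [0, 0, 0], "gripper": 0.02}
    - {"xyz": [-0.013, 0.0055, 0], "delta_rot": [0, 0, 0], "gripper": 0.02}
    - {"xyz": [-0.0077, 0.0035, 0], "delta_rot": [0, 0, 0], "gripper": 0.02}
    - {"xyz": [0, 0, 0], "delta_rot": [0, 0, 0], "gripper": 0.02}
    - {"xyz": [0, 0, 0], "delta_rot": [0, 0, 0], "gripper": 0.02}

```text
time: 14.1
tool_pos: [0.4677, -0.2573, 0.1737]
tcp_rot: [-2.508, -1.89, -0.0]
wrist_force: [0.2, 0.4, -4.0]
width: 0.341
```

Call:
arm_command:
  rows:
    - {"xyz": [0, 0, 0], "delta_rot": [0, 0, 0], "gripper": 0.02}
    - {"xyz": [0, 0, 0], "delta_rot": [0, 0, 0], "gripper": 0.02}

```text
time: 14.3
tool_pos: [0.468, -0.2572, 0.174]
tcp_rot: [-2.508, -1.891, -0.0]
wrist_force: [0.4, 0.2, -2.9]
width: 0.335
```

```bash
cat > bd.py <<'E'
from m import *
def board(n):
    c=dict(np.load(n+'.npz')); P=world(c); p=c['pixels'].astype(int)
    m=(p[...,0]-p[...,2]>45)&rng(P,.005,.035,.3,.75,-.5,-.08)
    m=cv2.morphologyEx(m.astype(np.uint8),cv2.MORPH_OPEN,np.ones((5,5)))
    k,l,s,_=cv2.connectedComponentsWithStats(m); m=np.isin(l,[i for i in range(1,k) if s[i,4]>200]); q=P[m]
    r=cv2.minAreaRect((q[:,:2]*1000).astype(np.float32)); print(n,'board',np.round(r[0],1),np.round(r[1],1),r[2],np.median(q[:,2]))
    return P,c
E
python3 - <<'E'
from h import *
from bd import board
s,R=st()
for n in ('wrist','top','scene'):
    c=grab(n); save(c,f'pics/{n}12.png'); board(n)
E
```

```text
t 14.3 pos [ 0.468  -0.2572  0.174 ] F [ 0.38  0.19 -2.87] w 28.7 q [-0.549  0.042  1.967  0.     1.132 -1.842]
[[0.2749, 0.9615, -0.0], [0.9615, -0.2749, 0.0002], [0.0002, -0.0001, -1.0]]
wrist board [ 467.4 -256.3] [209.  298.9] 8.013137817382812 0.020949826299833496
top board [ 469.9 -257.2] [208.7 300.6] 8.212733268737793 0.020060563335059345
scene board [ 467.3 -259. ] [213.9 299.3] 7.78410530090332 0.02225138920795655
```

View pics/wrist12.png

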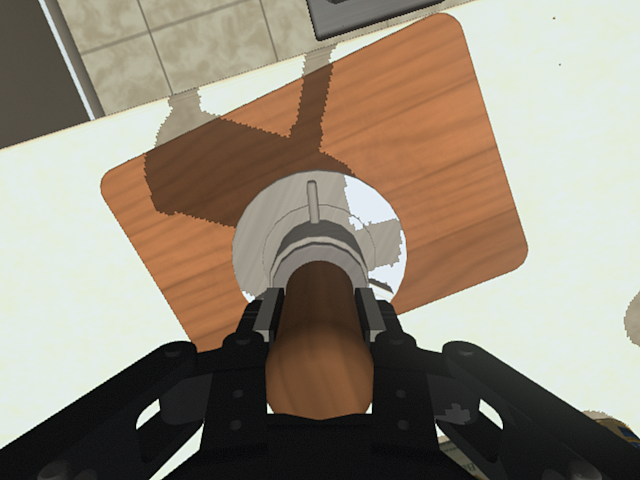

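View pics/scene12.png

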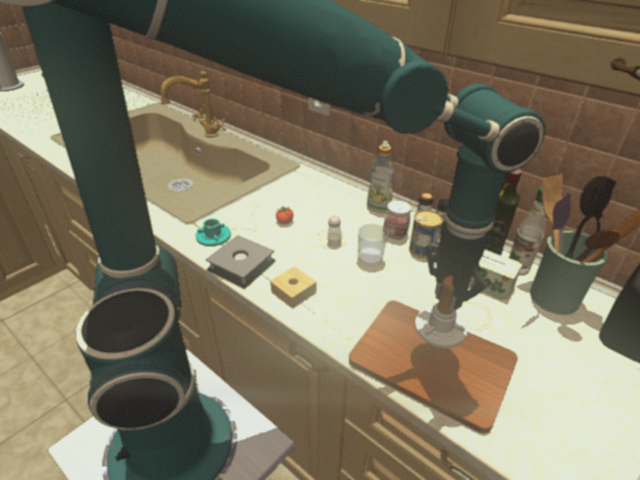

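The press hangs over the board's middle, within about 1 mm of the centre seen by all three cameras. Checking its tilt and underside height before lowering.

```bash
python3 - <<'E'
from m import *
c=dict(np.load('wrist.npz')); P=world(c)
m=rng(P,.11,.122,.40,.54,-.33,-.19); m=cv2.erode(m.astype(np.uint8),np.ones((3,3)))>0; q=P[m]
A=np.c_[q[:,:2]-q[:,:2].mean(0),np.ones(len(q))]
w=np.ones(len(q),bool)
for _ in range(4):
    k=np.linalg.lstsq(A[w],q[w,2],rcond=None)[0]; w=abs(A@k-q[:,2])<.0015
print(w.sum(),k); print(cv2.minEnclosingCircle((q[w,:2]*1000).astype(np.float32)))
E
```

```text
8370 [0.00088209 0.00198313 0.1160954 ]
((465.71075439453125, -255.9271240234375), 49.01846694946289)
```

Call:
arm_command:
  rows:
    - {"xyz": [0, 0, 0.008], "delta_rot": [0, 0, 0], "gripper": 0.02}
    - {"xyz": [0, 0, 0.016], "delta_rot": [0, 0, 0], "gripper": 0.02}
    - {"xyz": [0, 0, 0.018], "delta_rot": [0, 0, 0], "gripper": 0.02}
    - {"xyz": [0, 0, 0.016], "delta_rot": [0, 0, 0], "gripper": 0.02}
    - {"xyz": [0, 0, 0.01], "delta_rot": [0, 0, 0], "gripper": 0.02}
    - {"xyz": [0, 0, 0.006], "delta_rot": [0, 0, 0], "gripper": 0.02}
    - {"xyz": [0, 0, 0.003], "delta_rot": [0, 0, 0], "gripper": 0.02}
    - {"xyz": [0, 0, 0.001], "delta_rot": [0, 0, 0], "gripper": 0.02}
    - {"xyz": [0, 0, 0], "delta_rot": [0, 0, 0], "gripper": 0.02}
    - {"xyz": [0, 0, 0], "delta_rot": [0, 0, 0], "gripper": 0.02}

```text
time: 15.45
tool_pos: [0.4686, -0.2585, 0.0967]
tcp_rot: [2.508, 1.889, 0.001]
wrist_force: [0.1, -1.1, -2.5]
width: 0.338
```

Call:
arm_command:
  rows:
    - {"xyz": [0, 0, 0.001], "delta_rot": [0, 0, 0], "gripper": 0.02}
    - {"xyz": [0, 0, 0.001], "delta_rot": [0, 0, 0], "gripper": 0.02}
    - {"xyz": [0, 0, 0.001], "delta_rot": [0, 0, 0], "gripper": 0.02}
    - {"xyz": [0, 0, 0], "delta_rot": [0, 0, 0], "gripper": 0.02}
    - {"xyz": [0, 0, 0], "delta_rot": [0, 0, 0], "gripper": 0.02}

```text
time: 15.95
tool_pos: [0.4679, -0.2581, 0.0929]
tcp_rot: [-2.509, -1.89, 0.0]
wrist_force: [-0.3, -0.5, -3.3]
width: 0.329
```

Call:
arm_command:
  rows:
    - {"xyz": [0, 0, 0.001], "delta_rot": [0, 0, 0], "gripper": 0.02}
    - {"xyz": [0, 0, 0.001], "delta_rot": [0, 0, 0], "gripper": 0.02}
    - {"xyz": [0, 0, 0], "delta_rot": [0, 0, 0], "gripper": 0.02}
    - {"xyz": [0, 0, 0], "delta_rot": [0, 0, 0], "gripper": 0.02}

```text
time: 16.35
tool_pos: [0.4679, -0.2582, 0.0909]
tcp_rot: [-2.509, -1.89, 0.0]
wrist_force: [0.6, -0.3, -3.3]
width: 0.34
```

Call:
arm_command:
  rows:
    - {"xyz": [0, 0, 0.0005], "delta_rot": [0, 0, 0], "gripper": 0.02}
    - {"xyz": [0, 0, 0.0005], "delta_rot": [0, 0, 0], "gripper": 0.02}
    - {"xyz": [0, 0, 0], "delta_rot": [0, 0, 0], "gripper": 0.02}
    - {"xyz": [0, 0, 0], "delta_rot": [0, 0, 0], "gripper": 0.02}

```text
time: 16.75
tool_pos: [0.4681, -0.2582, 0.0902]
tcp_rot: [2.509, 1.89, 0.0]
wrist_force: [-1.1, -0.1, -0.7]
width: 0.338
```

Call:
arm_command:
  rows:
    - {"xyz": [0, 0, 0.0005], "delta_rot": [0, 0, 0], "gripper": 0.02}
    - {"xyz": [0, 0, 0], "delta_rot": [0, 0, 0], "gripper": 0.02}
    - {"xyz": [0, 0, 0], "delta_rot": [0, 0, 0], "gripper": 0.02}

```text
time: 17.05
tool_pos: [0.4682, -0.2583, 0.0901]
tcp_rot: [2.509, 1.89, 0.0]
wrist_force: [-2.0, 2.9, 3.8]
width: 0.336
```

Call:
arm_command:
  rows:
    - {"xyz": [0, 0, 0], "delta_rot": [0, 0, 0], "gripper": 0.035}
    - {"xyz": [0, 0, 0], "delta_rot": [0, 0, 0], "gripper": 0.045}
    - {"xyz": [0, 0, 0], "delta_rot": [0, 0, 0], "gripper": 0.06}
    - {"xyz": [0, 0, 0], "delta_rot": [0, 0, 0], "gripper": 0.075}
    - {"xyz": [0, 0, 0], "delta_rot": [0, 0, 0], "gripper": 0.085}
    - {"xyz": [0, 0, 0], "delta_rot": [0, 0, 0], "gripper": 0.085}
    - {"xyz": [0, 0, 0], "delta_rot": [0, 0, 0], "gripper": 0.085}
    - {"xyz": [0, 0, 0], "delta_rot": [0, 0, 0], "gripper": 0.085}
  force: 20

```text
time: 17.85
tool_pos: [0.468, -0.2582, 0.0895]
tcp_rot: [2.51, 1.89, -0.0]
wrist_force: [-0.0, -0.4, -1.1]
width: 0.994
```

```bash
python3 - <<'E'
from h import *
s,R=st()
c=grab('wrist'); save(c,f'pics/wrist13.png')
E
```

```text
t 17.85 pos [ 0.468  -0.2582  0.0895] F [-0.   -0.36 -1.09] w 84.8 q [-0.551  0.134  2.04  -0.     0.968 -1.842]
[[0.2762, 0.9611, -0.0], [0.9611, -0.2762, -0.0], [-0.0, -0.0, -1.0]]
```

View pics/wrist13.png

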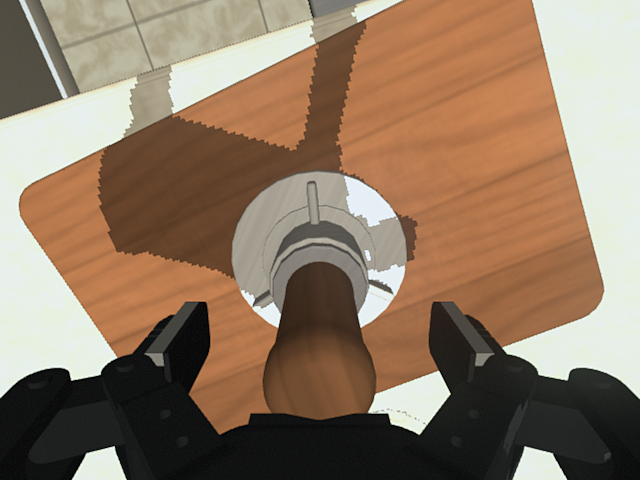

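The fingers are open and the press stands upright on the board, handle centred at (320,280). Raising straight up and checking.

Call:
arm_command:
  rows:
    - {"xyz": [0, 0, -0.01], "delta_rot": [0, 0, 0], "gripper": 0.085}
    - {"xyz": [0, 0, -0.02], "delta_rot": [0, 0, 0], "gripper": 0.085}
    - {"xyz": [0, 0, -0.03], "delta_rot": [0, 0, 0], "gripper": 0.085}
    - {"xyz": [0, 0, -0.03], "delta_rot": [0, 0, 0], "gripper": 0.085}
    - {"xyz": [0, 0, -0.03], "delta_rot": [0, 0, 0], "gripper": 0.085}
    - {"xyz": [0, 0, -0.02], "delta_rot": [0, 0, 0], "gripper": 0.085}
    - {"xyz": [0, 0, -0.01], "delta_rot": [0, 0, 0], "gripper": 0.085}
    - {"xyz": [0, 0, 0], "delta_rot": [0, 0, 0], "gripper": 0.085}
    - {"xyz": [0, 0, 0], "delta_rot": [0, 0, 0], "gripper": 0.085}

```text
time: 18.8
tool_pos: [0.4676, -0.2579, 0.2387]
tcp_rot: [-2.509, -1.889, 0.001]
wrist_force: [-0.2, -0.3, -0.2]
width: 0.997
```

```bash
python3 - <<'E'
from h import *
from m import rng
from bd import board
s,R=st()
for n in ('wrist','scene'):
    c=grab(n); save(c,f'pics/{n}14.png'); P,_=board(n)
    for nm,b in dict(disc=(.027,.037,.38,.56,-.36,-.16),htop=(.135,.16,.40,.53,-.32,-.2),flange=(.069,.078,.42,.51,-.3,-.21)).items():
        m=rng(P,*b); q=P[m]
        if len(q)>5: print(nm,len(q),cv2.minEnclosingCircle((q[:,:2]*1000).astype(np.float32)),np.median(q[:,2]).round(4),q[:,2].max())
im=c['pixels'][250:400,350:530]; cv2.imwrite('pics/s14z.png',cv2.cvtColor(cv2.resize(im,None,fx=4,fy=4,interpolation=2),cv2.COLOR_RGB2BGR))
E
```

```text
t 18.8 pos [ 0.4676 -0.2579  0.2387] F [-0.16 -0.33 -0.21] w 85.2 q [-0.551 -0.008  1.895 -0.     1.256 -1.842]
[[0.2762, 0.9611, -0.0009], [0.9611, -0.2762, 0.0006], [0.0003, -0.0011, -1.0]]
wrist board [ 467.5 -256.6] [208.8 299. ] 8.026296615600586 0.020917195593050608
disc 4767 ((466.69805908203125, -256.7848205566406), 49.992881774902344) 0.0324 0.036946344615283455
htop 1881 ((466.6867370605469, -256.7962341308594), 16.412961959838867) 0.1474 0.1503506215984336
flange 713 ((466.4377746582031, -256.7144470214844), 22.375810623168945) 0.0742 0.07797908135570625
scene board [ 467.  -258.8] [212.3 299.5] 8.106354713439941 0.02233736083557869
disc 886 ((477.31866455078125, -275.31488037109375), 96.6916275024414) 0.0337 0.03698715129242669
htop 229 ((464.5277099609375, -260.69940185546875), 16.224916458129883) 0.1473 0.15230951470285192
flange 182 ((465.23565673828125, -260.81707763671875), 23.153270721435547) 0.0745 0.07770328696015505
```

View pics/s14z.png

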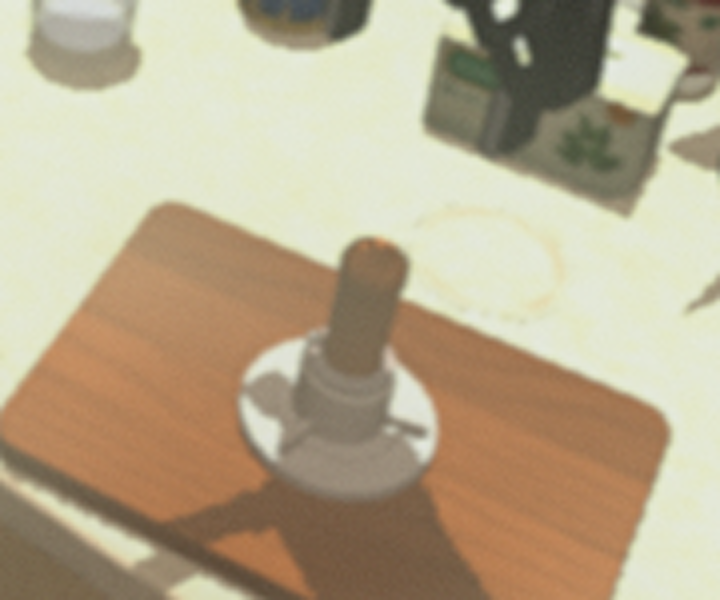

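View pics/wrist14.png

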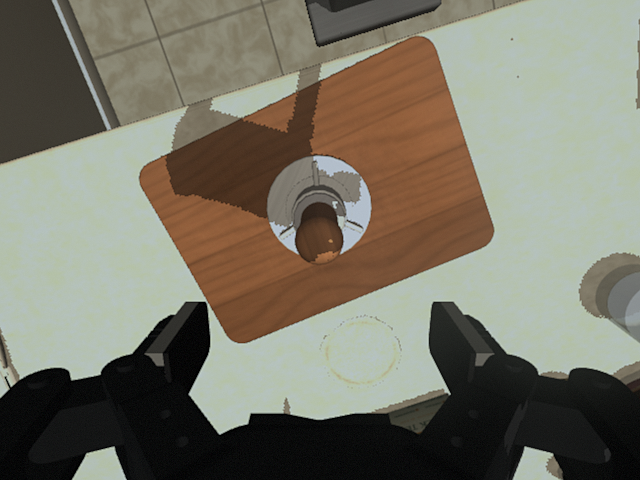

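View pics/scene14.png

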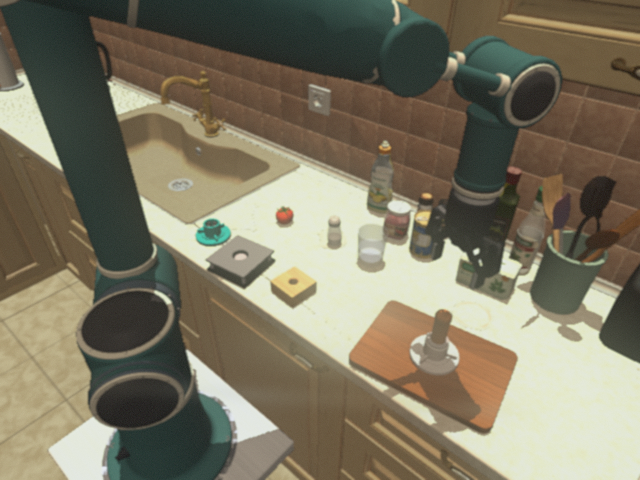

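The press is upright and centred: disc top reads 32.4 mm (expected 32) and flange top 74.2 mm (expected 74). Everything else stands where it was, so I'm handing in.

```bash
python3 -c "
from workcell import bot
print(bot.finish_job())"
```

```text
the job is handed in; nothing more can be done
None
```

The handle is seated in the press, and the press stands upright in the middle of the chopping board, released. The job was handed in at about 19 s of the 69 s allowed.

- **Seating:** I pressed the handle in with a downward force of at most about 21 N, with up to about 7 N sideways. At the end the tool stayed at the same height while the force rose from 15 to 21 N, so the flange was on the rim. No gap showed in the close-up. On the board, the flange top measured 41.8 mm above the disc top, against 42 mm for a fully seated handle.
- **Lifting:** Friction held the press through the lift and the carry. It did not move in the hand, and its tilt before setting down was about 0.002 rad.
- **Placing:** The wrist camera put the press about 1 mm from the board's centre. The scene camera put it 2–3 mm off, which is within the few mm by which the cameras disagreed. The last force reading during set-down was about 4 N.
- **Other objects:** In the last scene picture the salt shaker, tumbler, tomato and turquoise look-alike look unmoved. I compared them by eye and did not measure them again.
- **Gripper:** It is open and about 90 mm clear above the handle.

No check failed.

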